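# Weigh down the pattern from the squeeze-latched weight case

## Robot

A 6-joint arm with a two-finger parallel gripper is mounted at the origin on the work surface. World frame = base frame: x ahead of the robot, y to its left, z up, the work surface at z = 0. Lengths are in m, angles in degrees, forces in N, time in s.
With the tool pointing down it reaches from about 0.325 to 0.9 m from the base axis. Payload 3.5 kg.
Tool frame: the origin (TCP) lies on the centre line of the jaws, within the pads' length; the fingertips stand 11 mm ahead of it and the grasp point (between the pads) lies 8 mm behind it (bot.finger_overhang is the distance from the TCP to the fingertips, in m); z points along the fingers, y is the line along which they close (so a half turn about z gives the same grasp; the last joint's range is limited). The gripper opens to 85 mm and grips with 20 to 120 N. Pads are 22 mm wide; open, the fingers measure 114 mm over their backs; the gripper's body (76 mm by 85 mm) begins 54 mm behind the grasp point. The pads swing forward as they close: fully open they stand 13 mm farther back than shut.
Start: joints at [69.878, 15.837, -1.513, 72.651, 0, 84.076], TCP at [0.153, 0.606, 0.242] pointing down, gripper open.
Joint ranges: [-178.77, 178.77], [-48.84, 107.48], [-61.69, 71.31], [-111.58, 123.2], [-90, 87.43], [-180, 180]. Speed limits (degrees/s): [147.25, 147.25, 180, 180, 180, 180].

## Interface

Orientations are given as [roll, pitch, yaw] about the fixed x, y, z axes, in that order (R = Rz(yaw) Ry(pitch) Rx(roll)).
In Python, from station import bot gives the robot as it stands. The module is installed in compiled form; this text tells all that it offers.
- The arm moves only by the tool move_arm, never from a script. Its argument "targets" is one flat list of numbers, 5 for each row, row after row: the closure, from -1 (fully open) to 1 (shut), then the shift along the world's x, y, z in cm, then the turn about the world's z in rad. In form: [jaw, tx, ty, tz, yaw, jaw, tx, ty, tz, yaw, ...]. A call has exactly 8 rows; each row shifts and turns the commanded pose from where the row before left it; what a row does not reach is not made up. A row lasts 1/8 s, in which the tool goes at most 62.5 mm and 10.7 degrees, less where a joint would pass 70% of its speed; a pose out of reach is approached as far as the arm can. A call with a gripper value outside its range is refused whole. The fingers move at their own pace and stop on an object; "grip_force" is the grip in N (left out, the last holds). Time passes only in rows, so rows that do not move let the fingers close, or fill a call up. It gives the time, the measured TCP pose, the force, the opening and the grip force at its end, in the units of the state.
- bot.get_state(): the state, without advancing time (a new reading comes with each control period).
- bot.camera(name): name is "side" or "top"; returns a dict with "pixels" (420x560x3 uint8, red, green, blue), "K" (3x3 intrinsics, pixels), "k1" (the pictures are not rectified: a ray, as slopes to the right and down, at radius r is drawn at 1 + k1 r^2 times it, then the intrinsics apply), "R" (3x3) and "t" (3): a world point X has camera coordinates R X + t. Camera axes: x right, y down, z forward; pixel columns grow to the right and rows downward; lengths in m; the calibration is good to about 2 mm. A picture is of the moment at which its call begins. There is no depth.
- bot.hand_in(): hands the job in; it is judged then, once.
Trained networks look in the newest picture that a camera, given by its name, has taken for a name from the list of things; names that differ only in an ending like _2 or _b are one class to them, and where a whole thing is asked for, a point or a joint stands for the part that bears it (a point fixed in the world has none). Each returns a list of dicts, best first, with "score" (0 to 1); they miss things now and then, are a little off and sometimes report something else, mostly with a low value. They report only what shows in the picture. A call takes as long as a camera call.
- bot.find_in(camera, target): "position" ([x, y, z] in m, in world coordinates, good to about 4 mm: the middle of the surface that is visible of it).
The state is a dict: "time_s": time; "qpos": joint angles; "qvel": joint speeds; "joint_efforts": joint torques, N m; "tcp_pos": TCP position; "tcp_rot": TCP orientation; "force": force on the tool from outside, world axes, zero at the start; "wrist_torque": the same for the moment, N m; "grip_width": finger opening in m; "gripper_force": force on a finger pad.
Only numpy, scipy, OpenCV 4.12 (cv2) and the standard library are available. Lean on these libraries where they do the work, as an engineer would, in place of code of your own. Each camera call takes 0.05 s, during which the arm holds its last target. There are 200 camera calls.

## Task

Squeeze the two side buttons on the handle of the weight case's lid together to free it, lift the lid off and set it aside, then take out all the weights and stand each one flat on the pattern inside a ring mark of its own. When all of them stand there, put the lid back on the case with the buttons squeezed and let go so that it lies fully down and both bolts spring out under their keepers; leave the mallet, awl, bowl and jar alone.

Things in the scene. Friction and masses are not known exactly. Their poses are not given: they have to be found in the camera images.
- case: Fixed open wooden case for pattern weights, outside 256 (its x) x 120 (its y) x 44 mm high, walls and floor 6 mm thick; origin at the centre of its underside. The weights stand in one row along its x, 46 mm apart, between upright dowels (8 mm thick, tops 22 mm above the bench) at x = +-23, +-69, +-115 mm and y = +-16 mm. A dark steel keeper stands half-way along each long wall.
- keeper_a (a point): Keeper on the case's +y wall, 44 mm long in x: a lip hanging over inwards, from 61.5 to 73.5 mm out from the case's centre line, its underside 56.5 mm and top 60.5 mm above the bench. This point: middle of the lip's underside.
- keeper_b (a point): The same on the case's -y wall.
- lid_grip (a point): Lid's handle: black block (40 x 34 mm) in the middle of the lid with a steel-faced spring button on its +y and -y side. This point lies midway between the buttons, 40 mm above the plate's underside: the height to squeeze at (84 mm above the bench with the lid on). Axes as the lid's, z up. Button faces: 36 mm wide (x), from 14 to 54 mm above the plate's underside, 68 mm apart when out, 51 mm when fully in.
- lid_under (a point): Lid: loose wooden plate 252 (x) x 116 (y) x 6 mm, about 0.4 kg, resting on the case's wall tops. This point: centre of the plate's underside (44 mm above the bench with the lid on). Two round battens below it (7 mm deep) drop between the case's walls with 3 mm of play. On the bench it stands on the battens, this point 7 mm up. Either way round fits.
- bolt_a (a point): Outer end of the flat steel bolt (26 mm wide, top 11 mm above the plate's underside) carried by the +y button. 67 mm from the lid's centre when out, and then under the keeper's lip, holding the lid down; drawn in to 58.5 mm and clear of the lip when fully squeezed. Lift the lid, and put it back, with both buttons held squeezed: the bolts do not snap in if the lid is pressed down.
- bolt_b (a point): The same for the -y button.
- button_a (a joint): Spring button on the lid's +y side: 0 = out (bolt thrown), 0.0085 m = fully squeezed in; 2.4 N to start, 5 N fully in; springs out by itself when let go.
- button_b (a joint): The same on the lid's -y side.
- pattern: White pattern about 204 x 172 mm with rounded corners, lying fixed on a wooden cutting board 225 (x) x 190 (y) x 3 mm; origin at the centre of the board's underside, z up. The pattern's top is 7 mm above the bench, flat, and carries five ring marks.
- mark1 (a point): Centre of a drawn black ring, 54 mm across (line 3.5 mm wide), on the pattern's top (near a corner; 68 mm from the pattern's centre in x, 52 mm in y).
- mark2 (a point): Centre of a drawn black ring, 54 mm across (line 3.5 mm wide), on the pattern's top (near a corner; 68 mm from the pattern's centre in x, 52 mm in y).
- mark3 (a point): Centre of a drawn black ring, 54 mm across (line 3.5 mm wide), on the pattern's top (near a corner; 68 mm from the pattern's centre in x, 52 mm in y).
- mark4 (a point): Centre of a drawn black ring, 54 mm across (line 3.5 mm wide), on the pattern's top (near a corner; 68 mm from the pattern's centre in x, 52 mm in y).
- mark5 (a point): Centre of a drawn black ring, 54 mm across (line 3.5 mm wide), on the pattern's top (in the middle of the pattern).
- weight1_c (a point): Steel pattern weight, a plain upright disc 40 mm across and 28 mm high, 0.25 kg; this point is its centre, z its axis. Stands in the case at the start (centre 20 mm above the bench, row spacing 46 mm); absent in some runs. Either face may be up.
- weight2_c (a point): Steel pattern weight, a plain upright disc 40 mm across and 28 mm high, 0.25 kg; this point is its centre, z its axis. Stands in the case at the start (centre 20 mm above the bench, row spacing 46 mm); absent in some runs. Either face may be up.
- weight3_c (a point): Steel pattern weight, a plain upright disc 40 mm across and 28 mm high, 0.25 kg; this point is its centre, z its axis. Stands in the case at the start (centre 20 mm above the bench, row spacing 46 mm); absent in some runs. Either face may be up.
- weight4_c (a point): Steel pattern weight, a plain upright disc 40 mm across and 28 mm high, 0.25 kg; this point is its centre, z its axis. Stands in the case at the start (centre 20 mm above the bench, row spacing 46 mm); absent in some runs. Either face may be up.
- weight5_c (a point): Steel pattern weight, a plain upright disc 40 mm across and 28 mm high, 0.25 kg; this point is its centre, z its axis. Stands in the case at the start (centre 20 mm above the bench, row spacing 46 mm); absent in some runs. Either face may be up.
- mallet: Wooden mallet lying on the bench, 240 mm long; bystander. Origin under its middle.
- awl: Awl with a wooden handle, 150 mm long, lying on the bench; bystander.
- bowl: Wooden bowl, 100 mm across, 45 mm high; bystander. Origin under its centre.
- jar: Closed amber glass jar, 60 mm across, 90 mm high; bystander. Origin under its centre.

How it is judged:
By the outcome, as a careful person would: the job done as asked, in the order asked, and still so for the second after the job is handed in, with the robot touching nothing.
Of weight1, weight2, weight3, weight4, weight5 only 3 to 5 are there at a start; the rules pass over those that are not, and their reading is None.
At some moment in a run one of weight1, weight2, weight3, weight4, weight5 may be knocked a few centimetres aside while the robot is not near it.
Once in a run the grip may slacken for a moment while it holds something.
It also fails if it takes over 210 s, if anything falls off the work surface, if the arm or the gripper's body presses on something with over 40 N, if the wrist force passes 120 N, or if a joint passes its speed limit or range.

## Working session

There is one attempt and no reset: what is moved stays moved. The work goes in short steps, Python scripts to look and compute and a tool call to move; the robot and the scene stay as the last step left them, time stands still between calls to the robot, and variables do not carry over. Pictures are saved under pics/ and viewed, at most 15 in all, crops included, and the job is handed in when it is done.

Besides the shell and the picture viewer there is one more tool, called after "Request:" as name(argument=value, ...) on one line, values as JSON. move_arm: Moves the arm, as the interface text tells. Its arguments: {"type":"object","properties":{"targets":{"type":"array"},"grip_force":{"type":"number"}},"required":["targets"]}

```bash
mkdir -p pics; cat > h.py <<'E'
import numpy as np, cv2
from station import bot
def cam(n,f=None):
    c=bot.camera(n)
    if f: cv2.imwrite('pics/'+f,c['pixels'][:,:,::-1])
    return c
def proj(c,X):
    p=c['R']@np.asarray(X,float)+c['t']; s=p[:2]/p[2]; s=s*(1+c['k1']*(s@s)); return (c['K']@[*s,1])[:2]
def ray(c,uv,z):
    d=np.linalg.inv(c['K'])@[*uv,1]; s0=d[:2]; s=s0.copy()
    for _ in range(30): s=s0/(1+c['k1']*(s@s))
    o=-c['R'].T@c['t']; v=c['R'].T@[*s,1]; return o+v*(z-o[2])/v[2]
E
python3 - <<'E'
from h import *
for n in ('top','side'):
    c=cam(n,n+'0.png'); print(n,(-c['R'].T@c['t']).round(3),c['R'][2].round(2))
    for t in ['case','lid_grip','lid_under','keeper_a','bolt_a','button_a','pattern','mark1','mallet','awl','bowl','jar']:
        print(t,[(np.round(d['position'],3).tolist(),round(d['score'],2)) for d in bot.find_in(n,t)[:6]])
s=bot.get_state();print(s)
E
```

```text
top [0.466 0.062 1.478] [ 0.07  0.02 -1.  ]
case [([0.479, -0.17, 0.041], 0.67), ([0.768, -0.212, 0.022], 0.58)]
lid_grip [([0.479, -0.164, 0.048], 0.75), ([0.478, -0.189, 0.055], 0.54)]
lid_under [([0.477, -0.222, 0.045], 0.71), ([0.474, -0.187, 0.056], 0.37), ([0.48, 0.224, 0.008], 0.33), ([0.751, 0.283, 0.025], 0.33)]
keeper_a [([0.48, -0.168, 0.043], 0.74), ([0.485, 0.228, 0.008], 0.31)]
bolt_a [([0.481, -0.256, 0.062], 0.52), ([0.476, -0.19, 0.054], 0.49)]
button_a [([0.473, -0.258, 0.061], 0.59), ([0.485, 0.225, 0.003], 0.53), ([0.471, -0.187, 0.056], 0.49)]
pattern [([0.48, 0.225, 0.008], 0.75), ([0.474, -0.223, 0.047], 0.22)]
mark1 [([0.482, 0.224, 0.006], 0.91)]
mallet [([0.475, -0.189, 0.056], 0.35)]
awl [([0.74, -0.018, 0.025], 0.75)]
bowl [([0.478, -0.168, 0.04], 0.68), ([0.768, -0.217, 0.02], 0.56)]
jar [([0.367, 0.426, 0.088], 0.89)]
side [ 0.077 -0.467  0.61 ] [ 0.54  0.61 -0.58]
case [([0.406, -0.28, 0.032], 0.83)]
lid_grip [([0.456, -0.23, 0.048], 0.9)]
lid_under [([0.473, -0.262, 0.067], 0.73), ([0.454, -0.233, 0.048], 0.7)]
keeper_a [([0.406, -0.285, 0.033], 0.87),
[... 566 characters left out ...]
416, 0.056], 0.58)]
{'time_s': 1.3, 'qpos': array([ 6.98763511e+01,  1.58358244e+01, -1.51256814e+00,  7.26509944e+01,
       -3.43454470e-04,  8.40769815e+01]), 'qvel': array([-0.02115047,  0.00590945,  0.02628234,  0.03924863,  0.04497561,
       -0.07403607]), 'joint_efforts': array([-2.75201019e-04, -4.45496249e+01,  2.95555937e+01,  1.14375500e-03,
       -7.31978071e-05,  9.91535494e-07]), 'tcp_pos': array([0.15331989, 0.60590043, 0.24232154]), 'tcp_rot': array([1.79999426e+02, 4.04886289e-04, 1.65799370e+02]), 'force': array([-0.36833765,  0.86364816, -0.26298493]), 'wrist_torque': array([ 0.00837952,  0.02015805, -0.04027012]), 'gripper_force': 0.0, 'grip_width': 0.08509577575700777}
```

View pics/top0.png

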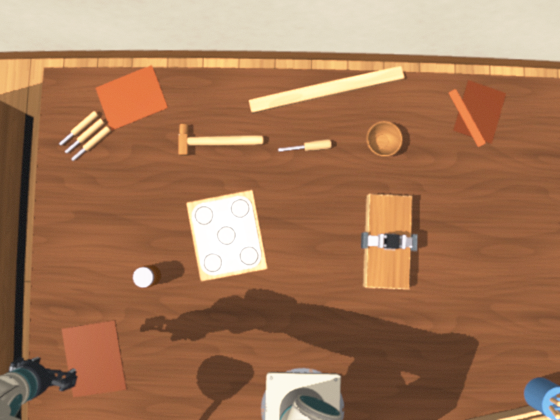

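View pics/side0.png

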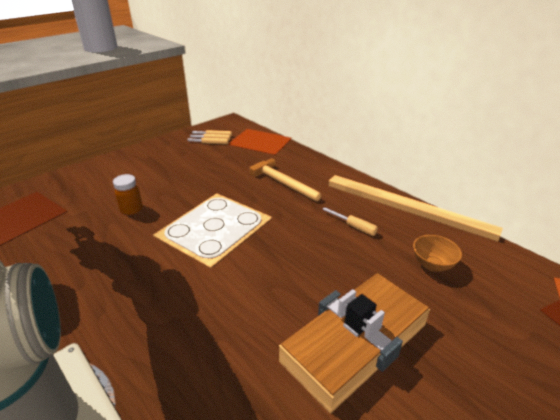

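```bash
cat >> h.py <<'E'
def rect(c,x0,x1,y0,y1,z,s):
    # image rows: x descending, cols: y descending; s px per m
    xs=np.arange(x1,x0,-1/s); ys=np.arange(y1,y0,-1/s)
    Y,X=np.meshgrid(ys,xs); P=np.stack([X,Y,0*X+z],-1)@c['R'].T+c['t']
    q=P[...,:2]/P[...,2:]; r=(q**2).sum(-1,keepdims=True); q=q*(1+c['k1']*r)
    K=c['K']; u=q[...,0]*K[0,0]+K[0,2]; v=q[...,1]*K[1,1]+K[1,2]
    return cv2.remap(c['pixels'],u.astype(np.float32),v.astype(np.float32),cv2.INTER_CUBIC)[:,:,::-1].copy()
def marks(c):
    x0,x1,y0,y1=.34,.64,.08,.38
    im=rect(c,x0,x1,y0,y1,.007,3000); m=(im.min(2)>150).astype(np.uint8)
    ct,_=cv2.findContours(m,cv2.RETR_CCOMP,cv2.CHAIN_APPROX_NONE); out=[]
    for k in ct:
        a=cv2.contourArea(k)/9e6; (u,v),r=cv2.minEnclosingCircle(k)
        if 1.4e-3<a<2.6e-3 and .018<r/3000<.032: out.append((x1-v/3000,y1-u/3000,r/3000,a))
    return out
E
python3 - <<'E'
from h import *
c=cam('top')
for m in marks(c): print(np.round(m,5))
cs=cam('side')
a=rect(c,.3,.66,-.32,-.08,.05,1600); b=rect(cs,.3,.66,-.32,-.08,.05,1600)
for im in (a,b):
    for i in range(0,36,5): cv2.line(im,(0,int(i*16)),(6,int(i*16)),(255,255,0),1)
    for i in range(0,24,2): cv2.line(im,(int(i*16),0),(int(i*16),6),(255,255,0),1)
cv2.imwrite('pics/rect.png',np.hstack([a,b]))
E
```

```text
(no output)
```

View pics/rect.png

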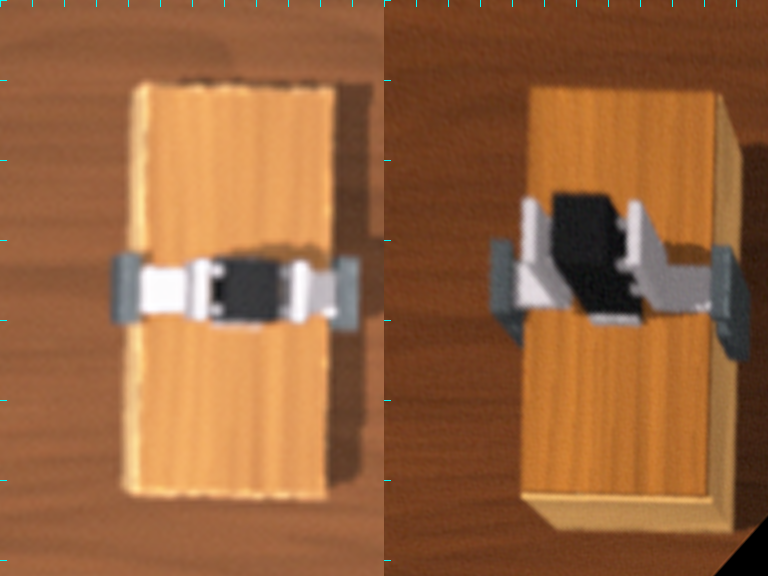

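Request:
move_arm(targets=[-1,3.7,-5,0,0.03,-1,3.7,-5,0,0.03,-1,3.7,-5,0,0.03,-1,3.7,-5,0,0.03,-1,3.7,-5,0,0.03,-1,3.7,-5,0,0.03,-1,3.7,-5,0,0.03,-1,3.7,-5,0,0.022], grip_force=60)

```text
time_s: 2.4
tcp_pos: [0.4504, 0.2042, 0.2427]
tcp_rot: [180.0, 0.1, 179.1]
force: [0.8, 1.3, 0.5]
grip_width: 0.0854
gripper_force: 0.0
```

Request:
move_arm(targets=[-1,0.4,-5,0,0,-1,0.4,-5.4,0,0,-1,0.4,-5.4,0,0,-1,0.4,-5.4,0,0,-1,0.4,-5.4,0,0,-1,0.4,-5.4,0,0,-1,0.4,-5.4,0,0,-1,0,0,0,0])

```text
time_s: 3.4
tcp_pos: [0.4777, -0.1715, 0.2425]
tcp_rot: [-179.9, 0.1, 178.8]
force: [-0.2, 0.1, 0.1]
grip_width: 0.0854
gripper_force: 0.0
```

```bash
sed -i 's/m=(im.min(2)>150).astype(np.uint8)/g=im.min(2); m=cv2.adaptiveThreshold(g,255,cv2.ADAPTIVE_THRESH_MEAN_C,cv2.THRESH_BINARY,151,-0+4)/' h.py
python3 - <<'E'
from h import *
c=cam('top')
for m in marks(c): print(np.round(m,5))
cv2.imwrite('pics/m.png',cv2.resize(rect(c,.34,.64,.08,.38,.007,1500),(450,450)))
s=bot.get_state();print(s['time_s'],s['tcp_pos'],s['tcp_rot'],s['force'])
E
```

```text
[0.42886 0.15829 0.02298 0.00152]
[0.42968 0.16053 0.02813 0.00228]
[0.48499 0.22541 0.02911 0.00244]
3.45 [ 0.47727999 -0.16955     0.24230668] [1.79982195e+02 9.14373645e-04 1.78908381e+02] [0.05387091 0.66427002 0.66357897]
```

Request:
move_arm(targets=[-1,0,-2.9,0,0,-1,0,-2.9,0,0,-1,0,0,-3.5,0,-1,0,0,-3.5,0,-1,0,0,-3.5,0,-1,0,0,0,0,-1,0,0,0,0,-1,0,0,0,0])

```text
time_s: 4.45
tcp_pos: [0.4787, -0.2266, 0.1394]
tcp_rot: [-179.9, 0.2, 179.1]
force: [0.5, -0.2, 0.5]
grip_width: 0.0855
gripper_force: 0.0
```

```bash
python3 - <<'E'
from h import *
c=cam('side','s1.png');cv2.imwrite('pics/s1.png',cv2.resize(c['pixels'][180:420,220:500,::-1],(700,600)))
s=bot.get_state();print(s['time_s'],s['tcp_pos'],s['tcp_rot'],s['force'])
E
```

```text
4.5 [ 0.47862984 -0.22661056  0.13922122] [-1.79898341e+02  1.71062302e-01  1.79118393e+02] [-0.53401685  0.05808315  0.23253025]
```

View pics/s1.png

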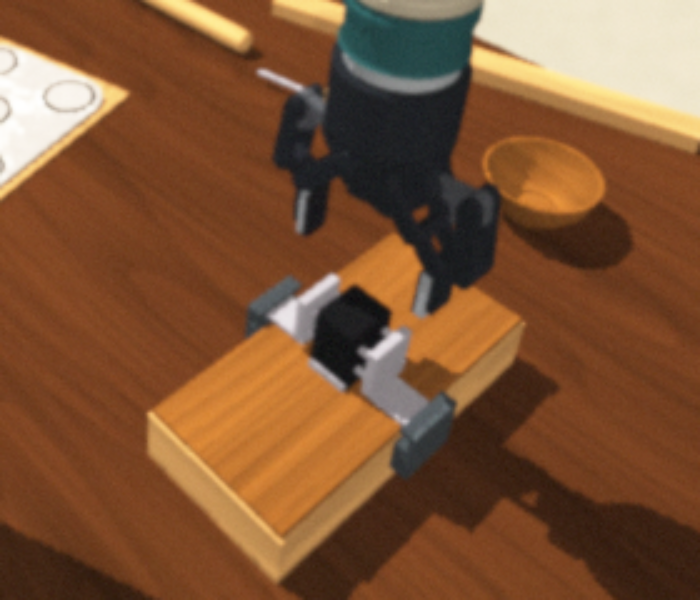

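View pics/m.png

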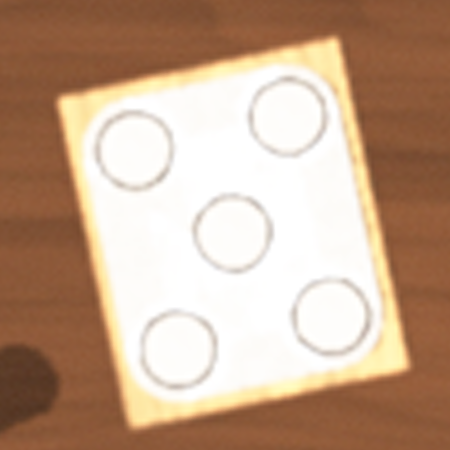

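Request:
move_arm(targets=[-1,0,0,-2.1,0,-1,0,0,-2.1,0,-1,0,0,-2.1,0,-1,0,0,0,0,0.6,0,0,0,0,0.6,0,0,0,0,0.6,0,0,0,0,0.6,0,0,0,0], grip_force=60)

```text
time_s: 5.5
tcp_pos: [0.479, -0.2261, 0.0775]
tcp_rot: [180.0, 0.2, 179.1]
force: [-2.1, 4.8, 12.9]
grip_width: 0.0476
gripper_force: 62.6
```

Request:
move_arm(targets=[0.6,0,0,0,0,0.6,0,0,0,0,0.6,0,0,0,0,0.6,0,0,0,0,0.6,0,0,0,0,0.6,0,0,0,0,0.6,0,0,0,0,0.6,0,0,0,0])

```text
time_s: 6.5
tcp_pos: [0.479, -0.2261, 0.0775]
tcp_rot: [180.0, 0.2, 179.1]
force: [-1.7, 4.8, 13.0]
grip_width: 0.0482
gripper_force: 62.6
```

Request:
move_arm(targets=[0.6,0,0,0.3,0,0.6,0,0,0.5,0,0.6,0,0,0.8,0,0.6,0,0,1,0,0.6,0,0,1.4,0,0.6,0,0,1.5,0,0.6,0,0,1.5,0,0.6,0,0,0,0])

```text
time_s: 7.5
tcp_pos: [0.4787, -0.227, 0.1464]
tcp_rot: [-179.9, 0.2, 179.1]
force: [0.8, -0.5, -5.0]
grip_width: 0.0476
gripper_force: 62.7
```

```bash
python3 - <<'E'
from h import *
c=cam('side');cv2.imwrite('pics/s2.png',cv2.resize(c['pixels'][150:420,150:510,::-1],(800,600)))
s=bot.get_state();print(s['time_s'],s['tcp_pos'],s['force'],s['grip_width'])
E
```

```text
7.55 [ 0.47798425 -0.22651772  0.14532486] [ 0.52525166 -0.36752438 -4.99433668] 0.04799667154645326
```

View pics/s2.png

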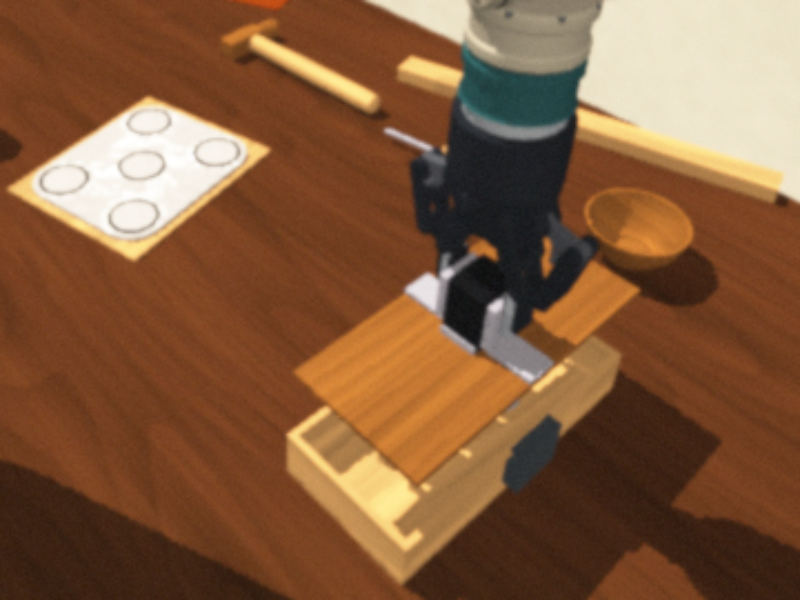

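Request:
move_arm(targets=[0.6,0,2,0,0,0.6,0,3.5,0,0,0.6,0,3.5,0,0,0.6,0,3.5,0,0,0.6,0,3.5,0,0,0.6,0,3,0,0,0.6,0,1,0,0,0.6,0,0,-1,0])

```text
time_s: 8.55
tcp_pos: [0.4776, -0.0255, 0.1343]
tcp_rot: [-180.0, 0.1, 179.2]
force: [-0.2, -0.4, -4.6]
grip_width: 0.0476
gripper_force: 62.9
```

Request:
move_arm(targets=[0.6,0,0,-1.5,0,0.6,0,0,-1.5,0,0.6,0,0,-1.5,0,0.6,0,0,-1.5,0,0.6,0,0,-1.5,0,0.6,0,0,-1,0,0.6,0,0,-0.5,0,0.6,0,0,0,0])

```text
time_s: 9.55
tcp_pos: [0.4772, -0.026, 0.0441]
tcp_rot: [180.0, -0.0, 179.1]
force: [0.7, -0.2, -4.2]
grip_width: 0.048
gripper_force: 62.9
```

Request:
move_arm(targets=[0.6,0,0,-0.15,0,0.6,0,0,-0.15,0,0.6,0,0,0,0,-1,0,0,0,0,-1,0,0,0,0,-1,0,0,0,0,-1,0,0,0,0,-1,0,0,0,0])

```text
time_s: 10.55
tcp_pos: [0.4776, -0.0262, 0.0415]
tcp_rot: [-180.0, 0.0, 179.1]
force: [0.3, 0.3, -0.0]
grip_width: 0.0849
gripper_force: 0.0
```

Request:
move_arm(targets=[-1,0,0,2,0,-1,0,0,3,0,-1,0,0,4,0,-1,0,0,4,0,-1,0,0,4,0,-1,0,5,0,0,-1,0,5,0,0,-1,0,5,0,0])

```text
time_s: 11.55
tcp_pos: [0.4773, 0.1252, 0.2117]
tcp_rot: [180.0, 0.1, 179.1]
force: [0.3, 0.0, -0.6]
grip_width: 0.0851
gripper_force: 0.0
```

```bash
python3 - <<'E'
from h import *
c=cam('top')
a=rect(c,.3,.66,-.32,.08,.034,1600)
for i in range(0,36,5): cv2.line(a,(0,int(i*16)),(6,int(i*16)),(255,255,0),1)
for i in range(0,40,2): cv2.line(a,(int(i*16),0),(int(i*16),6),(255,255,0),1)
cv2.imwrite('pics/t3.png',a)
for n in ('top','side'):
    if n=='side': cam('side')
    for t in ['weight1_c','lid_grip']: print(n,t,[(np.round(d['position'],4).tolist(),round(d['score'],2)) for d in bot.find_in(n,t)])
s=bot.get_state();print(s['time_s'],s['tcp_pos'],s['tcp_rot'])
E
```

```text
top weight1_c []
top lid_grip [([0.4704, -0.024, 0.0161], 0.76)]
side weight1_c [([0.7798, -0.2081, 0.0247], 0.48)]
side lid_grip [([0.4535, -0.034, 0.0102], 0.79), ([0.4635, 0.0048, 0.0402], 0.15)]
11.85 [0.47718836 0.12323552 0.21117815] [-1.79969975e+02 -1.83121698e-02  1.79062465e+02]
```

View pics/t3.png

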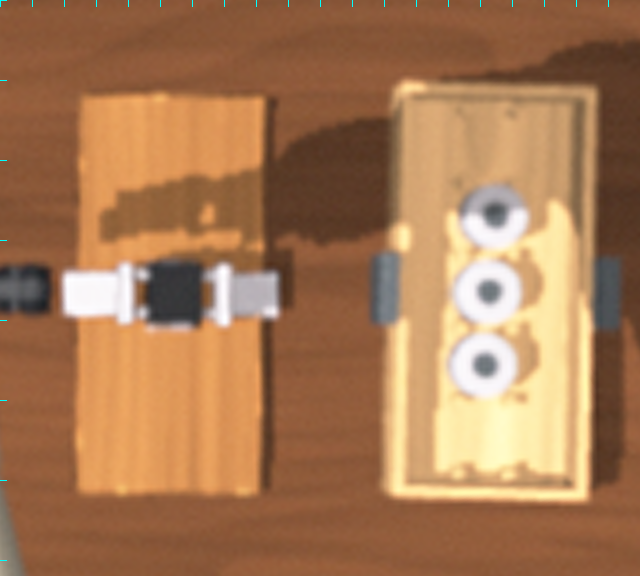

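Request:
move_arm(targets=[-0.4,0.6,-4.5,0,0,-0.4,0.6,-5,0,0,-0.4,0.6,-5,0,0,-0.4,0.6,-5,0,0,-0.4,0.6,-5,0,0,-0.4,0.6,-5,0,0,-0.4,0.6,-4,0,0,-0.4,0.5,-1.7,0,0])

```text
time_s: 12.85
tcp_pos: [0.5236, -0.2315, 0.2112]
tcp_rot: [-180.0, -0.0, 178.8]
force: [-0.4, -0.6, -0.3]
grip_width: 0.0593
gripper_force: 0.0
```

Request:
move_arm(targets=[-0.4,0,0,-2,0,-0.4,0,0,-2,0,-0.4,0,0,-2,0,-0.4,0,0,-2,0,-0.4,0,0,-2,0,-0.4,0,0,0,0,-0.4,0,0,0,0,-0.4,0,0,0,0])

```text
time_s: 13.85
tcp_pos: [0.5251, -0.2286, 0.1125]
tcp_rot: [-179.9, 0.1, 179.1]
force: [-0.3, 0.5, -0.1]
grip_width: 0.0597
gripper_force: 0.0
```

Request:
move_arm(targets=[-0.35,0,0,-2,0,-0.35,0,0,-2,0,-0.35,0,0,-2,0,-0.35,0,0,-1.5,0,-0.35,0,0,-1,0,-0.35,0,0,-0.5,0,-0.35,0,0,0,0,0.6,0,0,0,0])

```text
time_s: 14.85
tcp_pos: [0.5248, -0.2284, 0.0219]
tcp_rot: [-180.0, 0.1, 179.1]
force: [-0.2, 0.4, -0.0]
grip_width: 0.0411
gripper_force: 0.0
```

Request:
move_arm(targets=[0.6,0,0,0,0,0.6,0,0,0,0,0.6,0,0,0,0,0.6,0,0,0.5,0,0.6,0,0,1.5,0,0.6,0,0,2,0,0.6,0,0,3,0,0.6,0,0,3,0])

```text
time_s: 15.85
tcp_pos: [0.5239, -0.2279, 0.1224]
tcp_rot: [180.0, -0.0, 179.1]
force: [0.1, -0.1, -1.6]
grip_width: 0.038
gripper_force: 60.5
```

Request:
move_arm(targets=[0.6,0,4,2,0,0.6,0.6,5.5,1,0,0.6,0.6,5.5,0,0,0.6,0.6,5.5,0,0,0.6,0.6,5.5,0,0,0.6,0.6,5.5,0,0,0.6,0.6,5.5,0,0,0.6,0.2,4.6,0,0])

```text
time_s: 16.85
tcp_pos: [0.5622, 0.19, 0.1519]
tcp_rot: [180.0, 0.0, 179.1]
force: [0.8, -0.8, -2.4]
grip_width: 0.0381
gripper_force: 60.7
```

Request:
move_arm(targets=[0.6,0,0,0,0,0.6,0,0,-2.5,0,0.6,0,0,-2.5,0,0.6,0,0,-2.5,0,0.6,0,0,-2,0,0.6,0,0,-1,0,0.6,0,0,0,0,0.6,0,0,0,0])

```text
time_s: 17.85
tcp_pos: [0.5632, 0.1878, 0.0473]
tcp_rot: [180.0, 0.1, 179.1]
force: [0.1, 0.2, -1.8]
grip_width: 0.0379
gripper_force: 60.9
```

```bash
python3 - <<'E'
from h import *
c=cam('top')
a=rect(c,.34,.64,.08,.38,.007,1500)
b=rect(c,.34,.64,-.32,-.08,.034,1500)
cv2.imwrite('pics/t4.png',np.hstack([a,b[:450]]))
s=bot.get_state();print(s['time_s'],s['tcp_pos'],s['force'],s['grip_width'])
E
```

```text
17.9 [0.56327629 0.18796723 0.04747232] [ 0.80807526 -0.07595304 -2.22895568] 0.03781823549694638
```

View pics/t4.png

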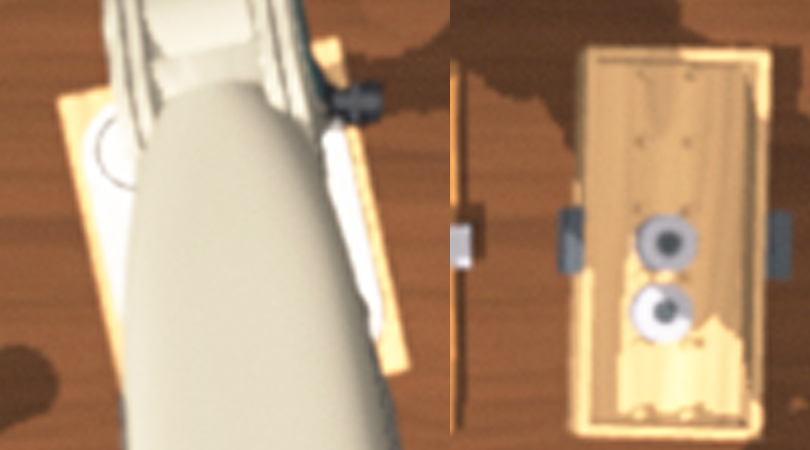

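Request:
move_arm(targets=[0.6,0,0,-1,0,0.6,0,0,-0.7,0,0.6,0,0,-0.4,0,0.6,0,0,-0.3,0,0.6,0,0,0,0,-0.3,0,0,0,0,-0.3,0,0,0,0,-0.3,0,0,0,0])

```text
time_s: 18.9
tcp_pos: [0.5626, 0.188, 0.0224]
tcp_rot: [180.0, 0.0, 179.1]
force: [0.0, -0.0, -0.9]
grip_width: 0.0557
gripper_force: 0.0
```

Request:
move_arm(targets=[-0.35,0,0,2,0,-0.35,0,0,4,0,-0.35,0,0,5,0,-0.35,-1,-5,2,0,-0.35,-1,-5.5,0,0,-0.35,-1,-5.5,0,0,-0.35,-1,-5.5,0,0,-0.35,-1,-5.5,0,0])

```text
time_s: 19.9
tcp_pos: [0.512, -0.0838, 0.1525]
tcp_rot: [-180.0, 0.0, 179.1]
force: [-0.1, -0.6, 0.2]
grip_width: 0.0576
gripper_force: 0.0
```

```bash
cat >> h.py <<'E'
def discs(c,x0,x1,y0,y1,z):
    s=2000; im=rect(c,x0,x1,y0,y1,z,s); g=cv2.GaussianBlur(im.min(2),(0,0),3)
    q=cv2.HoughCircles(g,cv2.HOUGH_GRADIENT,1.5,60,param1=60,param2=20,minRadius=36,maxRadius=44)
    return [] if q is None else [np.round([x1-v/s,y1-u/s,r/s],4).tolist() for u,v,r in q[0]]
E
python3 - <<'E'
from h import *
c=cam('top'); print(discs(c,.34,.62,-.3,-.15,.034), discs(c,.36,.61,.11,.34,.035)[:5])
a=rect(c,.34,.64,.08,.38,.007,1500)
b=rect(c,.34,.64,-.32,-.08,.034,1500)
cv2.imwrite('pics/t5.png',np.hstack([a,b[:450]]))
s=bot.get_state();print(s['time_s'],s['tcp_pos'],s['force'],s['grip_width'])
E
```

```text
[[0.4778999984264374, -0.22390000522136688, 0.0215000007301569], [0.43140000104904175, -0.2223999947309494, 0.020600000396370888]] [[0.430400013923645, 0.1573999971151352, 0.0215000007301569], [0.40790000557899475, 0.2578999996185303, 0.0215000007301569], [0.5383999943733215, 0.2870999872684479, 0.0215000007301569], [0.5594000220298767, 0.18060000240802765, 0.0215000007301569], [0.491100013256073, 0.21739999949932098, 0.01889999955892563]]
19.95 [ 0.51120535 -0.0896095   0.15255434] [-0.55318815 -3.3114988  -0.41108929] 0.05806448454507941
```

View pics/t5.png

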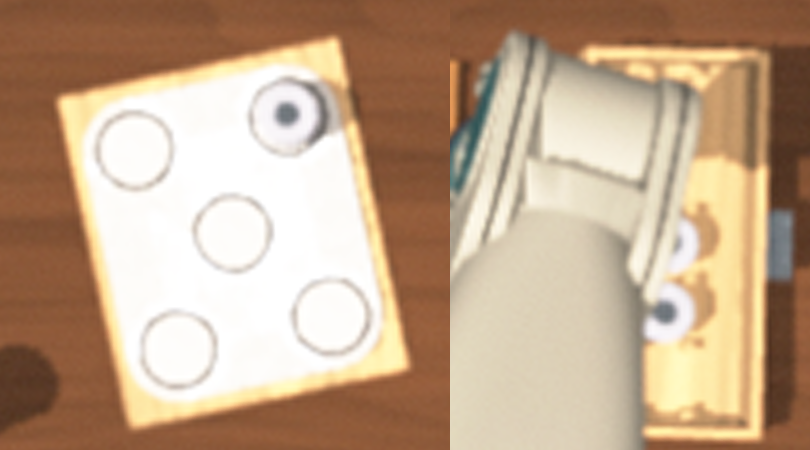

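Request:
move_arm(targets=[-0.35,-1.1,-4,0,0,-0.35,-1.1,-5,0,0,-0.35,-1.1,-4.5,0,0,-0.35,0,0,0,0,-0.35,0,0,-2,0,-0.35,0,0,-2,0,-0.35,0,0,0,0,-0.35,0,0,0,0])

```text
time_s: 20.95
tcp_pos: [0.4798, -0.2166, 0.1128]
tcp_rot: [-180.0, 0.0, 179.1]
force: [0.1, 0.0, 1.0]
grip_width: 0.0578
gripper_force: 0.0
```

Request:
move_arm(targets=[-0.35,0,0,-2,0,-0.35,0,0,-2,0,-0.35,0,0,-2,0,-0.35,0,0,-1.5,0,-0.35,0,0,-1,0,-0.35,0,0,-0.5,0,-0.35,0,0,0,0,0.6,0,0,0,0])

```text
time_s: 21.95
tcp_pos: [0.4807, -0.219, 0.0235]
tcp_rot: [-179.8, 0.1, 179.1]
force: [-0.2, -3.7, 3.1]
grip_width: 0.0408
gripper_force: 1.7
```

Request:
move_arm(targets=[0.6,0,0,0,0,0.6,0,0,0,0,0.6,0,0,0,0,0.6,0,0,0.5,0,0.6,0,0,1.5,0,0.6,0,0,3,0,0.6,0,0,4,0,0.6,0,0,4,0])

```text
time_s: 22.95
tcp_pos: [0.4778, -0.216, 0.153]
tcp_rot: [179.9, -0.2, 179.1]
force: [0.3, -0.5, -3.6]
grip_width: 0.0378
gripper_force: 61.3
```

Request:
move_arm(targets=[0.6,0,4.5,0,0,0.6,1,5,0,0,0.6,1,5,0,0,0.6,1,5,0,0,0.6,1,5,0,0,0.6,1,5,0,0,0.6,1,5,0,0,0.6,0.2,5,0,0])

```text
time_s: 23.95
tcp_pos: [0.5404, 0.1796, 0.1522]
tcp_rot: [-180.0, -0.1, 179.1]
force: [1.2, -0.2, -2.4]
grip_width: 0.0378
gripper_force: 61.7
```

Request:
move_arm(targets=[0.6,0,5,0,0,0.6,0,4,0,0,0.6,0,2,0,0,0.6,0,0,0,0,0.6,0,0,-2,0,0.6,0,0,-3,0,0.6,0,0,-3,0,0.6,0,0,0,0])

```text
time_s: 24.95
tcp_pos: [0.5382, 0.2851, 0.0695]
tcp_rot: [-179.8, -0.4, 179.0]
force: [-0.2, -0.1, -2.8]
grip_width: 0.0375
gripper_force: 61.6
```

```bash
python3 - <<'E'
from h import *
s=bot.get_state();print(s['time_s'],s['tcp_pos'],s['force'],s['grip_width'])
c=cam('side');cv2.imwrite('pics/s6.png',cv2.resize(c['pixels'][120:300,80:320,::-1],(800,600)))
E
```

```text
24.95 [0.53824132 0.28507777 0.06947734] [-0.20991547 -0.0986903  -2.78723771] 0.03751771259719638
```

View pics/s6.png

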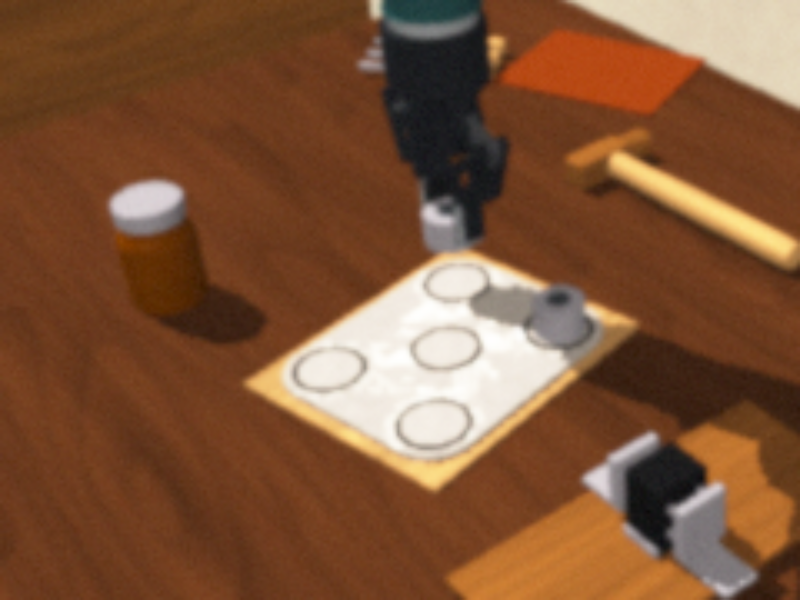

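Request:
move_arm(targets=[0.6,0.2,0.5,0,0,0.6,0,0,-2,0,0.6,0,0,-1.5,0,0.6,0,0,-0.6,0,0.6,0,0,-0.2,0,0.6,0,0,0,0,0.6,0,0,0,0,0.6,0,0,0,0])

```text
time_s: 26.0
tcp_pos: [0.5436, 0.293, 0.0298]
tcp_rot: [180.0, 0.0, 179.1]
force: [0.0, -0.2, -2.3]
grip_width: 0.038
gripper_force: 61.6
```

Request:
move_arm(targets=[0.6,-0.2,-0.2,-0.3,0,0.6,0,0,-0.2,0,0.6,0,0,-0.15,0,0.6,0,0,0,0,-0.3,0,0,0,0,-0.3,0,0,0,0,-0.3,0,0,0,0,-0.3,0,0,0,0])

```text
time_s: 27.0
tcp_pos: [0.5413, 0.2909, 0.0226]
tcp_rot: [-180.0, -0.0, 179.1]
force: [1.2, 0.5, -0.7]
grip_width: 0.0558
gripper_force: 0.0
```

Request:
move_arm(targets=[-0.35,0,0,2,0,-0.35,0,0,4,0,-0.35,0,0,5,0,-0.35,-1,-5,2,0,-0.35,-2,-5,0,0,-0.35,-2,-5,0,0,-0.35,-2,-5,0,0,-0.35,-2,-5,0,0])

```text
time_s: 28.0
tcp_pos: [0.4506, 0.0395, 0.1529]
tcp_rot: [-180.0, 0.0, 179.1]
force: [0.4, -0.8, 0.1]
grip_width: 0.0575
gripper_force: 0.0
```

Request:
move_arm(targets=[-0.35,0,-5,0,0,-0.35,0,-5,0,0,-0.35,0,-4,0,0,-0.35,0,0,0,0,-0.35,0,0,0,0,-0.35,0,0,0,0,-0.35,0,0,0,0,-0.35,0,0,0,0])

```text
time_s: 29.0
tcp_pos: [0.4513, -0.0984, 0.1528]
tcp_rot: [180.0, 0.0, 179.2]
force: [0.1, 0.3, -0.3]
grip_width: 0.0576
gripper_force: 0.0
```

```bash
python3 - <<'E'
from h import *
c=cam('top'); print(discs(c,.34,.62,-.3,-.15,.034))
a=rect(c,.34,.64,.08,.38,.007,1500)
b=rect(c,.34,.64,-.32,-.08,.034,1500)
cv2.imwrite('pics/t7.png',np.hstack([a,b[:450]]))
s=bot.get_state();print(s['time_s'],s['tcp_pos'],s['force'],s['grip_width'])
E
```

```text
[]
29.05 [ 0.45133514 -0.09858109  0.1528235 ] [-0.10227373  1.34440613 -1.1257093 ] 0.05770812736946263
```

View pics/t7.png

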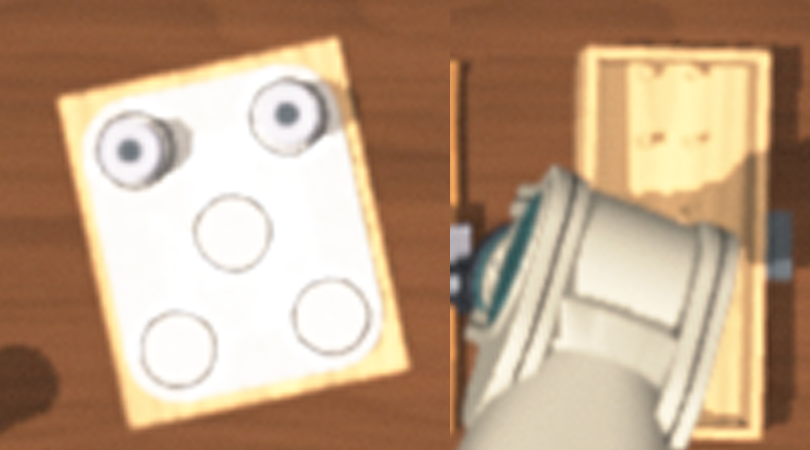

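Request:
move_arm(targets=[-0.35,-1,-4,0,0,-0.35,-1,-4,0,0,-0.35,0,-3,0,0,-0.35,0,-1.4,0,0,-0.35,0,0,-2,0,-0.35,0,0,-2,0,-0.35,0,0,0,0,-0.35,0,0,0,0])

```text
time_s: 30.05
tcp_pos: [0.4317, -0.2229, 0.1134]
tcp_rot: [-180.0, 0.0, 179.1]
force: [0.0, 0.0, 0.7]
grip_width: 0.0579
gripper_force: 0.0
```

```bash
python3 - <<'E'
from h import *
c=cam('side'); b=rect(c,.34,.64,-.32,-.08,.034,1500)[:450]; cv2.imwrite('pics/s8.png',np.hstack([b,cv2.resize(c['pixels'][220:420,240:440,::-1],(430,450))]))
print(discs(c,.34,.62,-.3,-.15,.034))
s=bot.get_state();print(s['time_s'],s['tcp_pos'],s['force'],s['grip_width'])
E
```

```text
[[0.43209999799728394, -0.2215999960899353, 0.019899999722838402]]
30.1 [ 0.43196148 -0.22315672  0.11364877] [0.23672747 0.1815059  0.01573578] 0.057871553667738614
```

View pics/s8.png

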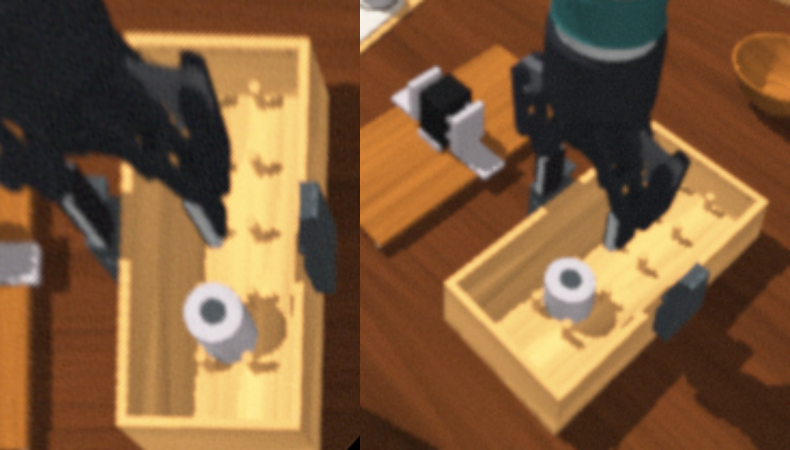

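Request:
move_arm(targets=[-0.35,0,0,-2,0,-0.35,0,0,-2,0,-0.35,0,0,-2,0,-0.35,0,0,-1.5,0,-0.35,0,0,-1,0,-0.35,0,0,-0.6,0,-0.35,0,0,0,0,0.6,0,0,0,0])

```text
time_s: 31.1
tcp_pos: [0.4317, -0.223, 0.0223]
tcp_rot: [180.0, 0.1, 179.1]
force: [1.1, 3.1, 1.5]
grip_width: 0.0411
gripper_force: 0.7
```

Request:
move_arm(targets=[0.6,0,0,0,0,0.6,0,0,0,0,0.6,0,0,0,0,0.6,0,0,0.5,0,0.6,0,0,1.5,0,0.6,0,0,3,0,0.6,0,0,4,0,0.6,0,0,4,0])

```text
time_s: 32.1
tcp_pos: [0.4309, -0.223, 0.1535]
tcp_rot: [-180.0, -0.0, 179.1]
force: [1.0, 0.3, -2.3]
grip_width: 0.0382
gripper_force: 60.6
```

Request:
move_arm(targets=[0.6,0,4,0,0,0.6,0,5,0,0,0.6,0,5,0,0,0.6,0,5,0,0,0.6,0,5,0,0,0.6,0,5,0,0,0.6,-0.2,5,0,0,0.6,0,4.3,0,0])

```text
time_s: 33.1
tcp_pos: [0.4289, 0.1615, 0.1525]
tcp_rot: [-180.0, 0.0, 179.1]
force: [1.2, -0.3, -2.0]
grip_width: 0.0381
gripper_force: 60.8
```

Request:
move_arm(targets=[0.6,0,0,0,0,0.6,0,0,-2,0,0.6,0,0,-3,0,0.6,0,0,-3,0,0.6,0,0,-2,0,0.6,0,0,-0.5,0,0.6,0,0,0,0,0.6,0,0,0,0])

```text
time_s: 34.1
tcp_pos: [0.4304, 0.1599, 0.0479]
tcp_rot: [180.0, 0.1, 179.1]
force: [-0.1, 0.2, -2.2]
grip_width: 0.0383
gripper_force: 61.0
```

Settled on target; lower 2.45 cm and release, then retreat toward the lid.

Request:
move_arm(targets=[0.6,0,0,-1,0,0.6,0,0,-0.7,0,0.6,0,0,-0.4,0,0.6,0,0,-0.35,0,0.6,0,0,0,0,-0.3,0,0,0,0,-0.3,0,0,0,0,-0.3,0,0,0,0])

```text
time_s: 35.1
tcp_pos: [0.4295, 0.16, 0.0223]
tcp_rot: [180.0, 0.0, 179.1]
force: [0.9, 0.4, -0.8]
grip_width: 0.0557
gripper_force: 0.0
```

Request:
move_arm(targets=[-0.3,0,0,2,0,-0.3,0,0,4,0,-0.3,0,0,5,0,-1,1,-4,2,0,-1,1,-5,0,0,-1,1,-5,0,0,-1,1,-4,0,0,-1,0.7,-0.6,0,0])

```text
time_s: 36.1
tcp_pos: [0.4769, -0.0282, 0.1523]
tcp_rot: [-180.0, 0.0, 178.9]
force: [0.6, 1.6, 0.2]
grip_width: 0.0851
gripper_force: 0.0
```

```bash
python3 - <<'E'
from h import *
s=bot.get_state();print(s['time_s'],s['tcp_pos'],s['tcp_rot'],s['grip_width'])
c=cam('top')
a=rect(c,.34,.64,.08,.38,.007,1500)
d=cam('side');b=cv2.resize(d['pixels'][180:400,150:440,::-1],(350,450))
cv2.imwrite('pics/t9.png',np.hstack([a,b]))
E
```

```text
36.1 [ 0.47685206 -0.0282197   0.15228086] [-1.79980723e+02  2.10927812e-02  1.78880862e+02] 0.08507891807509453
```

View pics/t9.png

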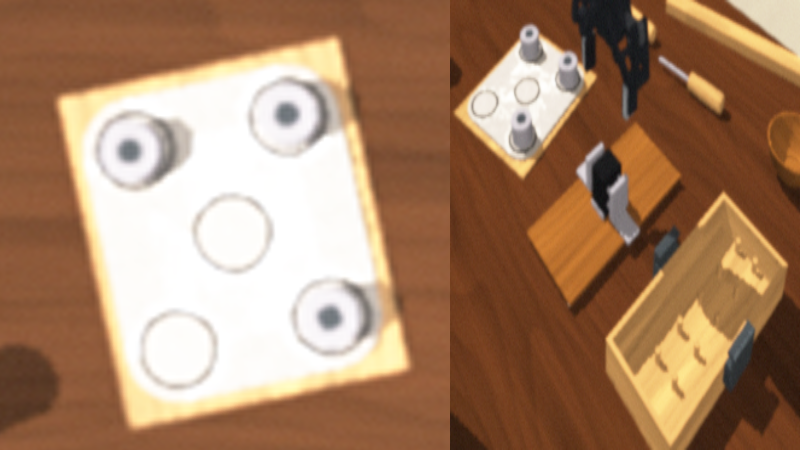

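Request:
move_arm(targets=[-1,0,0,0,0,-1,0,0,-3,0,-1,0,0,-3,0,-1,0,0,-2,0,-1,0,0,0,0,-1,0,0,0,0,-1,0,0,0,0,-1,0,0,0,0])

```text
time_s: 37.2
tcp_pos: [0.4771, -0.0261, 0.0732]
tcp_rot: [-180.0, 0.1, 179.1]
force: [0.2, 0.4, 0.7]
grip_width: 0.0854
gripper_force: 0.0
```

Request:
move_arm(targets=[-1,0,0,-1.5,0,-1,0,0,-1.2,0,-1,0,0,-0.4,0,-1,0,0,0,0,0.6,0,0,0,0,0.6,0,0,0,0,0.6,0,0,0,0,0.6,0,0,0,0])

```text
time_s: 38.2
tcp_pos: [0.4773, -0.0261, 0.0434]
tcp_rot: [-180.0, 0.1, 179.1]
force: [-3.5, 0.9, 11.5]
grip_width: 0.048
gripper_force: 61.7
```

Request:
move_arm(targets=[0.6,0,0,0,0,0.6,0,0,0.3,0,0.6,0,0,1,0,0.6,0,0,1.8,0,0.6,0,0,2.5,0,0.6,0,0,3,0,0.6,0,0,2,0,0.6,0,0,0,0])

```text
time_s: 39.2
tcp_pos: [0.4776, -0.0264, 0.1488]
tcp_rot: [-180.0, 0.2, 179.1]
force: [0.3, -0.3, -4.7]
grip_width: 0.0476
gripper_force: 62.8
```

```bash
python3 - <<'E'
from h import *
s=bot.get_state();print(s['time_s'],s['tcp_pos'],s['tcp_rot'],s['force'],s['grip_width'],s['wrist_torque'])
c=cam('top'); a=rect(c,.3,.66,-.32,.08,.10,1500)
d=cam('side');b=cv2.resize(d['pixels'][150:420,130:450,::-1],(0,0),fx=.625,fy=2)
b=cv2.resize(d['pixels'][180:420,150:350,::-1],(200,540))
cv2.imwrite('pics/t10.png',np.hstack([a[:540],b]))
E
```

```text
39.2 [ 0.47758117 -0.02636515  0.14882977] [-179.96274694    0.20333247  179.08996163] [ 0.3140367  -0.25916848 -4.73149495] 0.04755668595709574 [-0.02296006 -0.07341748 -0.03881574]
```

Request:
move_arm(targets=[0.6,0,-2,0,0,0.6,0,-3.5,0,0,0.6,0,-3.5,0,0,0.6,0.1,-3.5,0,0,0.6,0,-3.5,0,0,0.6,0,-3,0,0,0.6,0,-1,0,0,0.6,0,0,0,0])

```text
time_s: 40.3
tcp_pos: [0.4765, -0.2257, 0.1461]
tcp_rot: [179.9, -0.1, 179.0]
force: [-0.3, 0.2, -4.6]
grip_width: 0.0475
gripper_force: 63.0
```

Request:
move_arm(targets=[0.6,0,0,0,0,0.6,0,0,-1,0,0.6,0,0,-1,0,0.6,0,0,-1,0,0.6,0,0,-1,0,0.6,0,0,0,0,0.6,0,0,0,0,0.6,0,0,0,0])

```text
time_s: 41.3
tcp_pos: [0.4778, -0.2264, 0.1079]
tcp_rot: [-180.0, 0.1, 179.1]
force: [1.0, -0.2, -4.3]
grip_width: 0.0476
gripper_force: 63.0
```

```bash
python3 - <<'E'
from h import *
s=bot.get_state();print(s['time_s'],s['tcp_pos'],s['tcp_rot'],s['force'],s['grip_width'],s['wrist_torque'])
d=cam('side');b=cv2.resize(d['pixels'][200:420,240:500,::-1],(709,600),interpolation=cv2.INTER_CUBIC)
cv2.imwrite('pics/s11.png',b)
E
```

```text
41.3 [ 0.4777765  -0.22641743  0.10786104] [-1.79964973e+02  5.90349316e-02  1.79089269e+02] [ 0.95292958 -0.18497    -4.31255622] 0.04762477495822277 [ 0.00435802 -0.01644766  0.01628576]
```

View pics/s11.png

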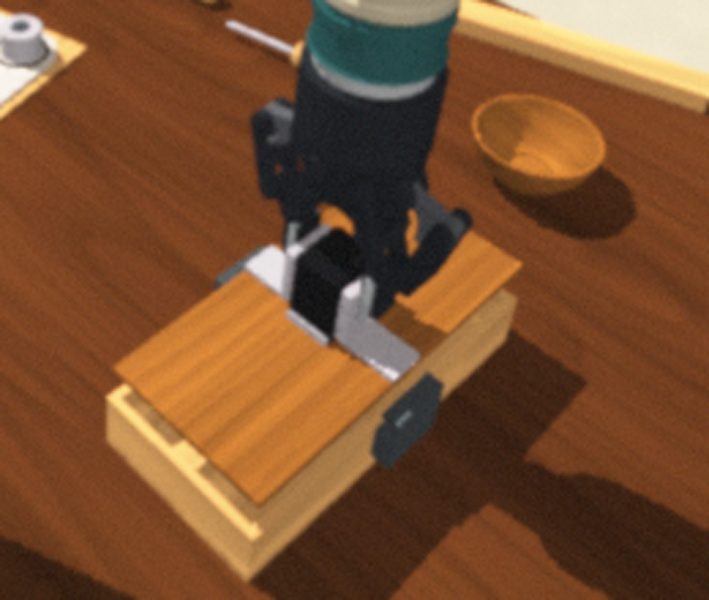

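Request:
move_arm(targets=[0.6,0.1,0,-0.6,0,0.6,0,0,-0.6,0,0.6,0,0,-0.5,0,0.6,0,0,-0.4,0,0.6,0,0,-0.3,0,0.6,0,0,-0.1,0,0.6,0,0,0,0,0.6,0,0,0,0])

```text
time_s: 42.35
tcp_pos: [0.4785, -0.2262, 0.0825]
tcp_rot: [-180.0, 0.0, 179.1]
force: [0.6, 1.3, -4.4]
grip_width: 0.0476
gripper_force: 63.0
```

Request:
move_arm(targets=[0.6,0,0,-0.1,0,0.6,0,0,-0.1,0,0.6,0,0,-0.1,0,0.6,0,0,0,0,0.6,0,0,0,0,0.6,0,0,0,0,0.6,0,0,0,0,0.6,0,0,0,0])

```text
time_s: 43.35
tcp_pos: [0.4784, -0.2262, 0.0805]
tcp_rot: [-180.0, 0.0, 179.1]
force: [-2.4, 1.7, 4.1]
grip_width: 0.0473
gripper_force: 64.9
```

Request:
move_arm(targets=[0.6,0,0,0,0,-1,0,0,0,0,-1,0,0,0,0,-1,0,0,0,0,-1,0,0,0,0,-1,0,0,0,0,-1,0,0,2,0,-1,0,0,3,0])

```text
time_s: 44.35
tcp_pos: [0.4773, -0.2255, 0.1288]
tcp_rot: [179.9, -0.1, 179.1]
force: [0.4, -0.1, -0.1]
grip_width: 0.0856
gripper_force: 0.0
```

Request:
move_arm(targets=[-1,0,0,4,0,-1,0,0,4,0,-1,0,5,0,0,-1,0,5,0,0,-1,0,5,0,0,-1,0,5,0,0,-1,0,0,0,0,-1,0,0,0,0])

```text
time_s: 45.35
tcp_pos: [0.4784, -0.0263, 0.2094]
tcp_rot: [-180.0, 0.0, 179.1]
force: [0.5, -0.6, 0.6]
grip_width: 0.0854
gripper_force: 0.0
```

```bash
python3 - <<'E'
from h import *
s=bot.get_state();print(s['time_s'],s['tcp_pos'],s['force'],s['grip_width'])
c0=cv2.imread('pics/side0.png'); t0=cv2.imread('pics/top0.png')
c=cam('side','s12.png'); t=cam('top','t12.png')
# compare case region with initial view (lid on, bolts out)
for n,a,b,(r0,r1,q0,q1) in (('side',c0,c['pixels'][:,:,::-1],(290,375,315,405)),('top',t0,t['pixels'][:,:,::-1],(225,258,358,422))):
    A=a[r0:r1,q0:q1].astype(np.float32).mean(2);B=b[r0:r1,q0:q1].astype(np.float32).mean(2)
    print(n,cv2.phaseCorrelate(A,B),abs(A-B).mean())
print('marks top',discs(t,.38,.60,.12,.33,.035)[:8])
a=rect(t,.34,.64,.08,.38,.007,1000)[:300]
a0=rect(dict(t,pixels=t0[:,:,::-1]),.36,.6,-.32,-.13,.055,1250); a1=rect(t,.36,.6,-.32,-.13,.055,1250)
L=lambda f:cv2.resize(f[270:395,290:430],(336,300),interpolation=cv2.INTER_CUBIC)
r1=np.hstack([a0,a1,cv2.copyMakeBorder(a,0,0,0,0,cv2.BORDER_CONSTANT)]) if a.shape[0]==a0.shape[0] else np.hstack([a0,a1])
r2=np.hstack([L(c0),L(c['pixels'][:,:,::-1])])
w=max(r1.shape[1],r2.shape[1]); f=lambda r:cv2.copyMakeBorder(r,0,0,0,w-r.shape[1],cv2.BORDER_CONSTANT)
o=np.vstack([f(r1),f(r2)]); print(o.shape); cv2.imwrite('pics/fin.png',o[:600,:800])
E
```

```text
45.35 [ 0.47843013 -0.02628565  0.20938643] [ 0.48045766 -0.64121071  0.62651038] 0.08537622105570809
side ((0.38422321029214856, 0.42791787798990555), 0.8594094537805628) 10.749716
top ((0.4096736154325846, 0.27583591677598207), 0.6853896958960427) 25.637312
marks top [[0.4293999969959259, 0.15860000252723694, 0.02070000022649765], [0.538100004196167, 0.2921000123023987, 0.0215000007301569], [0.4909000098705292, 0.21789999306201935, 0.01889999955892563], [0.5605999827384949, 0.18039999902248383, 0.0215000007301569], [0.4120999872684479, 0.26440000534057617, 0.01899999938905239], [0.5613999962806702, 0.25760000944137573, 0.02070000022649765]]
(600, 776, 3)
```

View pics/fin.png

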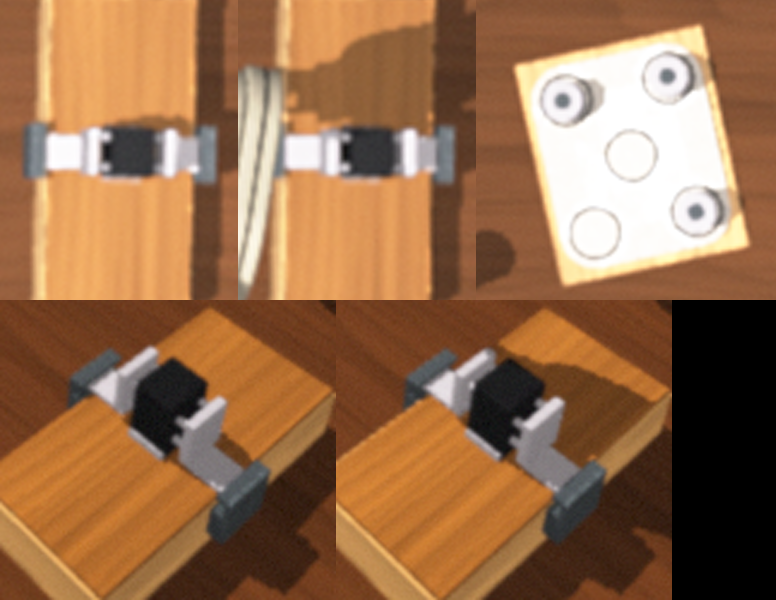

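The final picture shows the lid just as at the start: bolts out under both keepers, with three weights standing inside their rings at (563,101), (668,76) and (696,212). I'm handing in now.

```bash
python3 -c "
from station import bot
print(bot.hand_in())"
```

```text
the job is handed in; nothing more can be done
None
```

The job is handed in: the three weights that were in the case now each stand in a ring of their own, and the lid is back fully down with both bolts out under their keepers, and the mallet, awl, bowl and jar were left alone.

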